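# Latch the recess flap open and stow the slot cover

### The arm

A 6-joint arm with a two-finger parallel gripper is mounted at the origin on the work surface. World frame = base frame: x ahead of the robot, y to its left, z up, the work surface at z = 0. Lengths are in m, angles in rad, forces in N, time in s.
With the tool pointing down it reaches from about 0.325 to 0.775 m from the base axis. Payload 9.3 kg.
Tool frame: the origin (TCP) lies at the very end of the fingers, on their centre line; the grasp point (between the pads) lies 19 mm behind it; z points along the fingers, y is the direction in which the jaws open and shut (so a half turn about z gives the same grasp; the last joint's range is limited). The gripper opens to 85 mm and grips with 20 to 120 N. Pads are 22 mm wide; open, the fingers measure 114 mm over their backs; the gripper's body (76 mm by 85 mm) begins 54 mm behind the grasp point. The pads swing forward as they close: fully open they stand 13 mm farther back than shut.
Start: joints at [1.106, 0.259, 0.021, 1.334, 0, 1.418], TCP at [0.169, 0.523, 0.231] pointing down, gripper open.
Joint ranges: [-3.04, 3.04], [-0.91, 1.82], [-1.04, 1.36], [-1.92, 1.95], [-1.52, 1.45], [-3.14, 3.14]. Speed limits (rad/s): [2.22, 2.22, 2.79, 3.14, 3.14, 3.14].

### API

Orientations are given as a 3x3 rotation matrix whose columns are the frame's x, y, z axes.
In Python, from workcell import bot, vision gives the robot as it stands.
- The arm moves only by the tool step_arm, never from a script. Its argument "plan" is a list of rows, each a list of 6 numbers: the shift along the tool's x, y, z in mm, then the turn, a rotation vector about the tool's x, y, z in degrees. A call has 1 to 10 rows; each row is the pose to reach, as a shift and turn from the pose measured when the call began, along the tool's axes at that moment; what a row does not reach only later rows make up. A row lasts 1/8 s, in which the tool goes at most 62.5 mm and 10.7 degrees, less where a joint would pass 70% of its speed; a pose out of reach is approached as far as the arm can. A call with a gripper value outside its range is refused whole. "jaw" is the opening in per cent of the stroke, from 0 (shut) to 100 (fully open), set as the call begins (left out, the last holds). The fingers move at their own pace and stop on an object; "squeeze" is the grip in N (left out, the last holds). Time passes only in rows, so rows that repeat a pose let the fingers close. It gives the time, the measured TCP pose, the force and the opening at its end, in the units of the state.
- bot.observe(): the state, without advancing time (a new reading comes with each control period).
- vision.capture(name): name is "scene" or "side" or "wrist"; returns a dict with "color" (480x640x3 uint8, red, green, blue), "depth" (480x640 float32, m along the optical axis (not along the pixel's ray), 0 where there is no reading), "vfov" (degrees; the focal length in pixels is half the picture's height over the tangent of half this angle, whatever the lens; pixels are square), "cx", "cy" (the principal point, pixels), "R" (3x3) and "t" (3): a world point X has camera coordinates R X + t. Camera axes: x right, y down, z forward; pixel columns grow to the right and rows downward; lengths in m; the calibration is good to about 2 mm. A picture is of the moment at which its call begins.
- bot.finish_job(): hands the job in, once; it reports no verdict.
The state is a dict: "clock": time; "joints": joint angles; "dq": joint speeds; "joint_torque": joint torques, N m; "eef_pos": TCP position; "orientation": TCP orientation; "ft_force": force on the tool from outside, world axes, zero at the start; "moment": the same for the moment, N m; "width": opening from 0.0 (shut) to 1.0 (fully open).
Only numpy, scipy, OpenCV 4.12 (cv2) and the standard library are available. Lean on these libraries where they do the work, as an engineer would, in place of code of your own. Each camera call takes 0.05 s, during which the arm holds its last target. There are 200 camera calls.

### The job

Push the sprung metal flap of the parts recess up, past upright and firmly home against its buffer so that the stay catches and it stands open by itself, without forcing it (no more than 25 N on the flap). Then take the chrome cartridge slot cover off the counter, lay it gently, flat and right way up, inside the recess and let go, leaving the flap open and the other things on the counter where they are.

Things in the scene. Friction and masses are not known exactly. Their poses are not given: they have to be found in the camera images.
- recess_in (a point): Middle of the floor of the parts recess: a painted steel tray fixed to the counter, outside 130 (x) x 200 (y) x 60 mm high, walls 5 mm, covered by the flap. The point lies on its rubber mat, 11 mm over the counter. x points from the flap's lip to its hinge, roughly to the robot's right; y away from it. A block and thin bracket (the stay) stand beside the hinge on the +y side, up to 190 mm high.
- flap (a joint): Angle of the flap: 0 shut and level, pi/2 upright, growing as it opens up and back. A spring and its weight push it shut, past upright too, until the stay holds it: it takes 1 to 4 N at the lip. Past upright it meets a springy buffer (2 N per mm at the lip) and, pushed on, a catch falls in. The angle where this happens differs each time (1.6 to 2.0) and is not measured: feel for it.
- lip (a point): Middle of the front lip of the steel flap, on its underside. The flap is a plain plate without handle, rubber-lined below, 165 mm from hinge to lip, 200 mm wide, 5 mm thick, 0.35 kg. Shut, the lip juts 35 mm out in front of the tray wall, underside 61 mm over the counter; slanting fingertips fit under it. x points along the plate to the hinge, z out of its top face.
- hinge (a point): Middle of the flap's hinge axis, 64 mm over the counter, 65 mm behind the tray's middle, axis along y; turns with the flap, axes as lip. Pushed square to the flap near its lip (150 mm from here): a light bump (under 7 N) as the catch lifts, some 0.1 rad on the buffer, where the catch falls in below 11 N. 12 to 15 N is sure; over 25 N damages it. Let go before, it falls shut.
- cover_center (a point): Centre of the chrome cartridge slot cover, a loose plain bright-metal block with rounded edges, 80 mm long (x), 36 mm wide (y), 26 mm high (z), with a dark slot line on top; 90 g. It lies flat on the counter to the left of the recess, this point 13 mm over the counter.
- shell: Bystander: purple controller shell, 77 x 176 x 28 mm, origin under its middle, lying on the counter. Leave it alone.
- vise: Bystander: black round mini vise base, 96 mm across the foot, 62 mm high, with a stub of a screw sticking out along its y; origin under its middle. Leave it alone.
- cup: Bystander: orange ceramic tip cleaner cup, 72 mm across, 60 mm high; origin under its middle. Leave it alone.
There are look-alikes about, which are no part of the job. What is meant by the part that bears cover_center is not purple, and is the smaller of those in its own colour.

How it is judged:
By the outcome, as a careful person would: the job done as asked, in the order asked, and still so for the second after the job is handed in, with the robot touching nothing.
It also fails if it takes over 67 s, if anything falls off the work surface, if the arm or the gripper's body presses on something with over 40 N, if the wrist force passes 120 N, or if a joint passes its speed limit or range.

## Working session

There is one attempt and no reset: what is moved stays moved. The work goes in short steps, Python scripts to look and compute and a tool call to move; the robot and the scene stay as the last step left them, time stands still between calls to the robot, and variables do not carry over. Pictures are saved under pics/ and viewed, about 8 in all and at most 12, crops included, and the job is handed in when it is done.

Besides the shell and the picture viewer there is one more tool, called after ">>>" as name([rows], argument=value, ...), one row to a line, values as JSON. step_arm: Moves the arm, as the interface text tells. Its arguments: {"type":"object","properties":{"plan":{"type":"array","items":{"type":"array","items":{"type":"number"}}},"jaw":{"type":"number"},"squeeze":{"type":"number"}},"required":["plan"]}

```bash
mkdir -p pics; ls
python3 - <<'E'
from workcell import bot, vision
import cv2,numpy as np
s=bot.observe(); print({k:np.round(v,3).tolist() for k,v in s.items()})
for n in ("scene","side"):
    c=vision.capture(n); cv2.imwrite(f"pics/{n}0.png",c["color"][:,:,::-1]); np.savez(f"pics/{n}0.npz",**c)
    print(n,c["vfov"],c["cx"],c["cy"],np.round(c["R"],3).tolist(),np.round(c["t"],3), (-c["R"].T@c["t"]).round(3), (c["depth"]>0).mean())
E
```

```text
pics
{'clock': 0.0, 'joints': [1.106, 0.259, 0.021, 1.334, 0.0, 1.418], 'dq': [0.0, 0.001, -0.001, 0.0, -0.001, -0.0], 'joint_torque': [0.001, -55.565, 34.453, 0.014, -0.0, -0.0], 'eef_pos': [0.169, 0.523, 0.231], 'orientation': [[-0.952, 0.307, -0.001], [0.307, 0.952, -0.001], [0.0, -0.001, -1.0]], 'ft_force': [0.035, 1.266, 0.17], 'moment': [0.067, -0.012, 0.01], 'width': 1.0}
scene 42.19675490957536 319.2100364654055 235.2181921674971 [[-0.384, 0.923, 0.021], [0.631, 0.279, -0.724], [-0.674, -0.265, -0.689]] [ 0.222 -0.247  1.744] [1.417 0.327 1.019] 0.9960286458333333
side 45.70219705668715 314.3337380177692 232.70832249222593 [[0.75, -0.661, -0.006], [-0.413, -0.461, -0.785], [0.516, 0.592, -0.619]] [-0.387  0.254  1.411] [-0.334 -0.974  1.07 ] 0.99595703125
```

View pics/scene0.png

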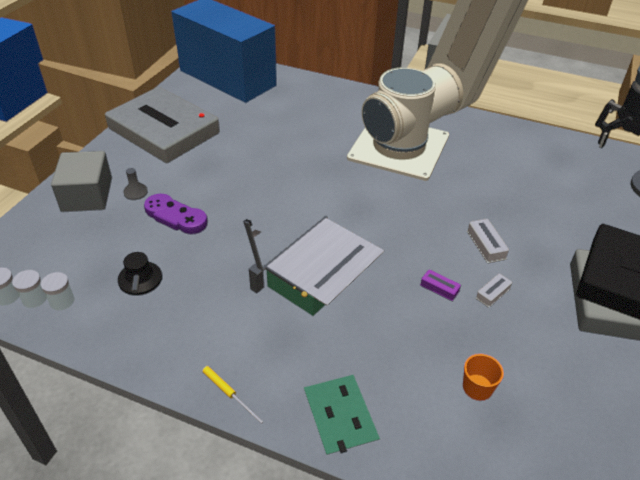

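View pics/side0.png

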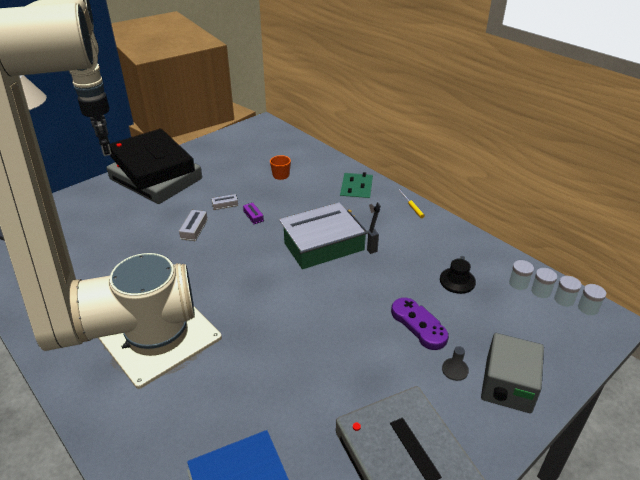

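Scene picture candidates for the cover are the small bright block (494,290), the larger bright block (488,239) and the purple block (440,285). I choose the small bright one at (494,290). The flap's plate corners are near (325,218), (382,251), (323,305) and (268,268), with the stay at (255,275).

```bash
cat > h.py <<'E'
import numpy as np,cv2
from workcell import bot,vision
def cloud(c):
    f=240/np.tan(np.radians(c["vfov"])/2); v,u=np.mgrid[:480,:640]; d=c["depth"]
    P=np.stack([(u-c["cx"])/f*d,(v-c["cy"])/f*d,d],-1)
    return (P-c["t"])@c["R"]
def rect(xy):
    (cx,cy),(w,h),a=cv2.minAreaRect((xy*1000).astype(np.float32)); 
    return np.round([cx,cy,w,h,a],1)
E
python3 - <<'E'
from h import *
for n,boxes in (("scene",dict(small=(470,265,520,315),big=(460,210,515,265),purp=(415,262,465,305),flap=(255,205,395,320),cup=(455,345,510,405),stay=(240,210,266,300))),
  ("side",dict(small=(205,190,243,212),big=(175,205,212,242),purp=(240,200,268,226),flap=(270,200,370,270),cup=(265,150,296,184),stay=(364,195,385,260)))):
    c=dict(np.load(f"pics/{n}0.npz")); P=cloud(c)
    print(n,"table z",np.median(P[250:260,420:430,2]) if n=="scene" else np.median(P[300:310,300:310,2]))
    for k,(a,b,e,d) in boxes.items():
        Q=P[b:d,a:e].reshape(-1,3); z=Q[:,2]
        lo=.058 if k=="flap" else .012; hi=.08 if k=="flap" else .25
        Q=Q[(z>lo)&(z<hi)]; print(k,len(Q),"zmed/max",np.median(Q[:,2]).round(4),Q[:,2].max().round(4),"rect",rect(Q[:,:2]), "top",rect(Q[Q[:,2]>np.percentile(Q[:,2],95)-.006][:,:2]))
    im=c["color"][:,:,::-1]
    a,b,e,d=(400,200,530,320) if n=="scene" else (165,170,395,270)
    cv2.imwrite(f"pics/crop_{n}.png",cv2.resize(im[b:d,a:e],None,fx=3 if n=="side" else 4,fy=3 if n=="side" else 4,interpolation=cv2.INTER_CUBIC))
E
```

```text
scene table z -0.0008328334617879241
small 560 zmed/max 0.0244 0.032 rect [440.9 351.2  37.5  84.   65.2] top [441.1 351.2  36.7  83.7  65.8]
big 979 zmed/max 0.0338 0.0423 rect [297.2 307.  115.2  53.4  37.8] top [297.2 306.8 112.7  51.2  38.5]
purp 591 zmed/max 0.0244 0.0315 rect [472.6 241.   80.6  42.1  78.2] top [472.5 240.9  79.8  40.5  78.2]
flap 5625 zmed/max 0.0651 0.0791 rect [554.8 -13.  189.6 237.7  71.8] top [554.8 -13.  189.6 237.7  71.8]
cup 1219 zmed/max 0.0421 0.0634 rect [687.5 371.2  70.7  71.9  72.1] top [687.5 371.2  70.7  71.9  72.1]
stay 650 zmed/max 0.0767 0.1828 rect [ 626.2 -132.3   52.7   33.1   72.6] top [ 615.5 -142.7   24.6   15.3   56.2]
side table z -8.705658314031712e-05
small 240 zmed/max 0.0249 0.0345 rect [417.  349.2  58.8 127.7  85.2] top [414.6 349.5  56.7 124.   86.2]
big 531 zmed/max 0.0349 0.0444 rect [293.1 304.  122.4  52.8  37.7] top [291.4 301.9 116.7  49.5  36.8]
purp 235 zmed/max 0.0253 0.0332 rect [469.9 236.9  88.7  40.6  78.4] top [469.2 236.7  87.9  35.5  77.9]
flap 2650 zmed/max 0.0663 0.0754 rect [546.9  -4.3 181.4 219.5  72.3] top [546.6  -6.  177.4 219.5  72.2]
cup 377 zmed/max 0.0445 0.0653 rect [684.4 368.6  83.6  68.9  52.3] top [684.2 367.3  77.8  68.   73.3]
stay 404 zmed/max 0.0673 0.1838 rect [ 622.6 -124.9   64.5   36.5   83.6] top [ 613.7 -145.1   25.1   17.    73.2]
```

View pics/crop_scene.png

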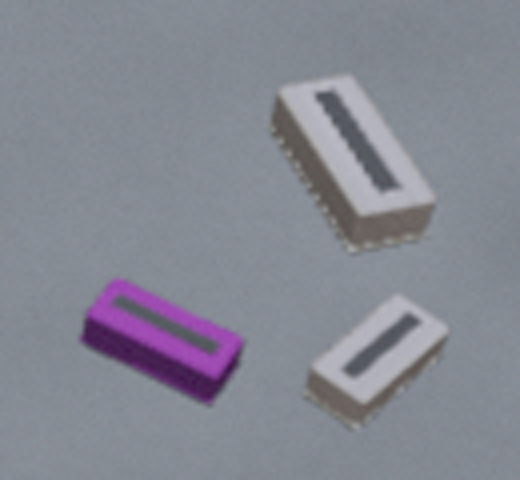

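The crop confirms it: small bright block at crop (378,355), with the larger one at (355,160) and the purple one at (165,340). Next I measure the plate and cover precisely.

Run:
```python
from h import *
def ray(c,uv,z):
    f=240/np.tan(np.radians(c["vfov"])/2); uv=np.float64(uv).reshape(-1,2)
    d=np.c_[(uv-[c["cx"],c["cy"]])/f,np.ones(len(uv))]@c["R"]; o=-c["R"].T@c["t"]
    return (o+d*((z-o[2])/d[:,2])[:,None])[:,:2]*1000
for n in ("scene","side"):
    c=dict(np.load(f"pics/{n}0.npz")); P=cloud(c); z=P[...,2]; im=c["color"].astype(int)
    hsv=cv2.cvtColor(c["color"],cv2.COLOR_RGB2HSV)
    seeds={"scene":dict(flap=(310,250),small=(484,296)),"side":dict(flap=(320,231),small=(216,204))}[n]
    for k,(u,v) in seeds.items():
        h=.066 if k=="flap" else .026
        m=((abs(z-h)<.012)&(hsv[...,2]>150)&(hsv[...,1]<40)).astype(np.uint8)
        print(n,k,c["color"][v,u],hsv[v,u],z[v,u].round(4),end=" ")
        _,l,st,ce=cv2.connectedComponentsWithStats(m); b=l[v,u]
        if not b: print("none"); continue
        cn=max(cv2.findContours((l==b).astype(np.uint8),0,1)[0],key=cv2.contourArea)
        X=ray(c,cv2.convexHull(cn),h).astype(np.float32); r=cv2.minAreaRect(X)
        print(st[b],np.round(r[0],1),np.round(r[1],1),round(r[2],1)); print(cv2.boxPoints(r).round(0).tolist())
```

```text
scene flap [182 181 191] [123  13 191] 0.0675 [ 268  218  116   86 4753] [5.441e+02 3.000e-01] [162.9 199.9] 73.5
[[425.0, -50.0], [617.0, -106.0], [663.0, 50.0], [471.0, 107.0]]
scene small [151 147 151] [150   7 151] 0.022 [478 274  34  27 333] [440.8 351.2] [34.3 79.3] 65.1
[[398.0, 352.0], [470.0, 319.0], [484.0, 350.0], [412.0, 383.0]]
side flap [170 172 187] [116  23 187] 0.067 [ 280  202   84   49 2108] [543.3   2. ] [159.6 199.4] 73.7
[[425.0, -47.0], [617.0, -103.0], [661.0, 51.0], [470.0, 107.0]]
side small [113 111 110] [ 10   7 113] 0.0218 none
```

```bash
cat >> h.py <<'E'
from scipy.spatial.transform import Rotation as Ro
H=np.array([520.5,-77.9,64.]); o=np.array([.2823,.9593,0]); up=np.array([0,0,1.]); by=np.array([.9593,-.2823,0])
def Rt(a):
    a=np.radians(a); z=-np.cos(a)*o-np.sin(a)*up; return np.c_[np.cross(by,z),by,z]
def row(p,R):
    s=bot.observe(); R0=np.array(s["orientation"]); d=R0.T@(np.array(p)-1000*np.array(s["eef_pos"]))
    w=Ro.from_matrix(R0.T@R).as_rotvec(degrees=True); return np.r_[d,w].round(1).tolist()
def push(th,a,r=150,gap=0):
    t=np.radians(th); n=-np.sin(t)*o+np.cos(t)*up
    return H+r*(np.cos(t)*o+np.sin(t)*up)-(3+gap)*n+11*Rt(a)[:,0]
def st():
    s=bot.observe(); print(round(s["clock"],2),"tcp",np.round(np.array(s["eef_pos"])*1000,1),"z",np.round(np.array(s["orientation"])[:,2],3),"q",np.round(s["joints"],2),"F",np.round(s["ft_force"],2),"w",round(s["width"],2))
E
python3 -c "
from h import *
p=H+165*o+90*o; p[2]=120; print(p,row(p,Rt(35)))"
```

```text
[592.4865 166.7215 120.    ] [-512.8, -209.2, 110.9, 42.1, -43.3, 81.1]
```

>>> step_arm([
  [-200, -80, 0, 10, -10, 25],
  [-350, -140, 40, 20, -21, 45],
  [-450, -190, 80, 32, -33, 65],
  [-512.8, -209.2, 110.9, 42.1, -43.3, 81.1],
  [-512.8, -209.2, 110.9, 42.1, -43.3, 81.1],
  [-512.8, -209.2, 110.9, 42.1, -43.3, 81.1],
  [-512.8, -209.2, 110.9, 42.1, -43.3, 81.1],
  [-512.8, -209.2, 110.9, 42.1, -43.3, 81.1],
  [-512.8, -209.2, 110.9, 42.1, -43.3, 81.1],
  [-512.8, -209.2, 110.9, 42.1, -43.3, 81.1],
], jaw=0)

```text
clock: 1.35
eef_pos: [0.5943, 0.163, 0.1159]
orientation: [[0.164, 0.957, -0.239], [0.545, -0.29, -0.787], [-0.822, -0.001, -0.569]]
ft_force: [-0.4, 1.7, -0.2]
width: 0.001
```

```bash
python3 -c "
from h import *
st(); p=H+255*o; p[2]=120; print(row(p,Rt(35)))"
```

```text
1.35 tcp [594.3 163.  115.9] z [-0.239 -0.787 -0.569] q [ 0.43  0.91  0.51  1.93 -0.66  2.57] F [-0.41  1.69 -0.21] w 0.0
[-1.6, -2.8, -4.9, -0.4, 0.3, -0.2]
```

```bash
cat >> h.py <<'E'
B=20
def Rt(a,b=None):
    b=B if b is None else b
    a=np.radians(a); t=np.radians(b); u=-np.array([np.cos(t)*o[0]-np.sin(t)*o[1],np.sin(t)*o[0]+np.cos(t)*o[1],0])
    z=np.cos(a)*u-np.sin(a)*up; y=np.cross(up,u); return np.c_[np.cross(y,z),y,z]
E
python3 -c "
from h import *
print(Rt(35).round(2)); p=H+(165+30)*o; p[2]=60; print(row(p,Rt(35)))
p=H+(165+30)*o; p[2]=40; print(row(p,Rt(35)))"
```

```text
[[-0.04  1.    0.05]
 [ 0.57  0.06 -0.82]
 [-0.82 -0.   -0.57]]
[13.6, -2.3, 78.6, -16.8, 0.3, -11.6]
[30.1, -2.3, 90.0, -16.8, 0.3, -11.6]
```

>>> step_arm([
  [0, 0, 10, -9, 0, -6],
  [5, -2, 35, -16.8, 0.3, -11.6],
  [13, -2.3, 70, -16.8, 0.3, -11.6],
  [25, -2.3, 85, -16.8, 0.3, -11.6],
  [30.1, -2.3, 90, -16.8, 0.3, -11.6],
  [30.1, -2.3, 90, -16.8, 0.3, -11.6],
])

```text
clock: 2.1
eef_pos: [0.5756, 0.1093, 0.0396]
orientation: [[-0.036, 0.998, 0.051], [0.572, 0.062, -0.818], [-0.819, -0.0, -0.573]]
ft_force: [-0.4, 0.5, 0.4]
width: -0.001
```

```bash
python3 -c "
from h import *
st(); c=vision.capture('scene'); cv2.imwrite('pics/s1.png',cv2.resize(c['color'][150:360,220:500,::-1],None,fx=2.5,fy=2.5))
p=H+(165-8)*o; p[2]=40; print(row(p,Rt(35)))
for th in (5,20,35,50,65,80,90,95,100): print(th,push(th,35).round(0),row(push(th,35),Rt(35)))"
```

```text
2.1 tcp [575.6 109.3  39.6] z [ 0.051 -0.818 -0.573] q [ 0.43  0.75 -0.03  1.27 -0.87  2.16] F [-0.43  0.55  0.36] w -0.0
[-20.6, -13.3, 29.6, 0.0, 0.0, -0.0]
5 [562.  72.  65.] [-41.5, -15.8, 15.6, 0.0, 0.0, -0.0]
20 [560.  65. 103.] [-77.1, -18.4, -0.4, 0.0, 0.0, -0.0]
35 [555.  48. 139.] [-115.2, -24.4, -7.2, 0.0, 0.0, -0.0]
50 [548.  23. 168.] [-153.3, -33.2, -4.1, 0.0, 0.0, -0.0]
65 [539.  -8. 190.] [-188.6, -44.3, 8.5, 0.0, 0.0, -0.0]
80 [528. -44. 202.] [-218.9, -57.0, 29.9, 0.0, 0.0, -0.0]
90 [521. -69. 205.] [-235.2, -65.9, 48.3, 0.0, 0.0, -0.0]
95 [517. -81. 205.] [-242.0, -70.4, 58.6, 0.0, 0.0, -0.0]
100 [514. -94. 203.] [-247.8, -74.8, 69.4, 0.0, 0.0, -0.0]
```

View pics/s1.png

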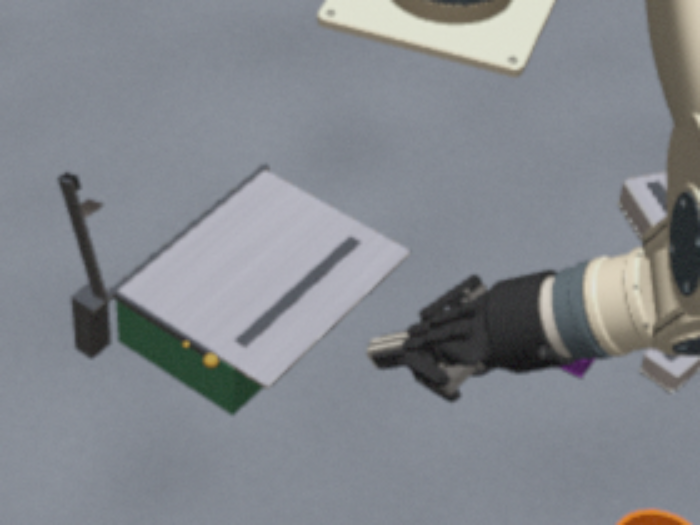

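>>> step_arm([
  [-10, -6, 15, 0, 0, 0],
  [-20.6, -13.3, 29.6, 0, 0, 0],
  [-20.6, -13.3, 29.6, 0, 0, 0],
  [-30, -14.5, 23, 0, 0, 0],
  [-41.5, -15.8, 15.6, 0, 0, 0],
  [-53, -16.7, 10, 0, 0, 0],
  [-65, -17.5, 4.5, 0, 0, 0],
  [-77, -18.4, -0.4, 0, 0, 0],
])

```text
clock: 3.15
eef_pos: [0.5601, 0.0645, 0.1043]
orientation: [[-0.035, 0.998, 0.052], [0.572, 0.063, -0.818], [-0.819, 0.001, -0.573]]
ft_force: [0.8, -0.0, -2.3]
width: 0.002
```

```bash
python3 -c "
from h import *
st()
for th in (20,27,35,42,50,57,65,72,80): print(th,row(push(th,35),Rt(35)))"
```

```text
3.15 tcp [560.1  64.5 104.3] z [ 0.052 -0.818 -0.573] q [ 0.38  0.62 -0.09  1.28 -0.89  2.09] F [ 0.77 -0.04 -2.29] w 0.0
20 [0.8, 0.1, 0.4, 0.0, 0.0, -0.0]
27 [-16.9, -2.3, -4.0, 0.0, 0.0, -0.0]
35 [-37.3, -5.8, -6.4, 0.0, 0.0, -0.0]
42 [-55.3, -9.6, -6.2, 0.0, 0.0, -0.0]
50 [-75.4, -14.6, -3.3, 0.0, 0.0, -0.0]
57 [-92.4, -19.6, 1.4, 0.0, 0.0, -0.0]
65 [-110.7, -25.8, 9.4, 0.0, 0.0, -0.0]
72 [-125.6, -31.5, 18.3, 0.0, 0.0, -0.0]
80 [-141.0, -38.4, 30.7, 0.0, 0.0, -0.0]
```

Lifting with about 2.5 N; continue along the arc.

>>> step_arm([
  [-17, -2.3, -4, 0, 0, 0],
  [-37, -5.8, -6.4, 0, 0, 0],
  [-55, -9.6, -6.2, 0, 0, 0],
  [-75.4, -14.6, -3.3, 0, 0, 0],
  [-92.4, -19.6, 1.4, 0, 0, 0],
  [-110.7, -25.8, 9.4, 0, 0, 0],
  [-125.6, -31.5, 18.3, 0, 0, 0],
  [-141, -38.4, 30.7, 0, 0, 0],
  [-141, -38.4, 30.7, 0, 0, 0],
])

```text
clock: 4.28
eef_pos: [0.5277, -0.0451, 0.2034]
orientation: [[-0.033, 0.998, 0.051], [0.572, 0.061, -0.818], [-0.819, 0.002, -0.573]]
ft_force: [0.1, 2.5, 1.8]
width: -0.001
```

```bash
python3 -c "
from h import *
st()
c=vision.capture('scene'); cv2.imwrite('pics/s2.png',cv2.resize(c['color'][130:360,200:500,::-1],None,fx=2.5,fy=2.5))
for th in (80,84,88,92,96,100,104,108,112,116,120): print(th,row(push(th,35),Rt(35)))"
```

```text
4.28 tcp [527.7 -45.1 203.4] z [ 0.051 -0.818 -0.573] q [ 0.21  0.38 -0.21  1.19 -0.94  1.83] F [0.06 2.48 1.77] w -0.0
80 [1.0, 0.3, -0.1, -0.0, 0.0, -0.1]
84 [-5.9, -3.2, 6.9, -0.0, 0.0, -0.1]
88 [-12.3, -6.7, 14.4, -0.0, 0.0, -0.1]
92 [-18.1, -10.3, 22.4, -0.0, 0.0, -0.1]
96 [-23.3, -13.9, 30.7, -0.0, 0.0, -0.1]
100 [-27.9, -17.4, 39.4, -0.0, 0.0, -0.1]
104 [-31.9, -20.9, 48.5, -0.0, 0.0, -0.1]
108 [-35.1, -24.4, 57.8, -0.0, 0.0, -0.1]
112 [-37.7, -27.7, 67.4, -0.0, 0.0, -0.1]
116 [-39.6, -31.0, 77.2, -0.0, 0.0, -0.1]
120 [-40.7, -34.2, 87.1, -0.0, 0.0, -0.1]
```

View pics/s2.png

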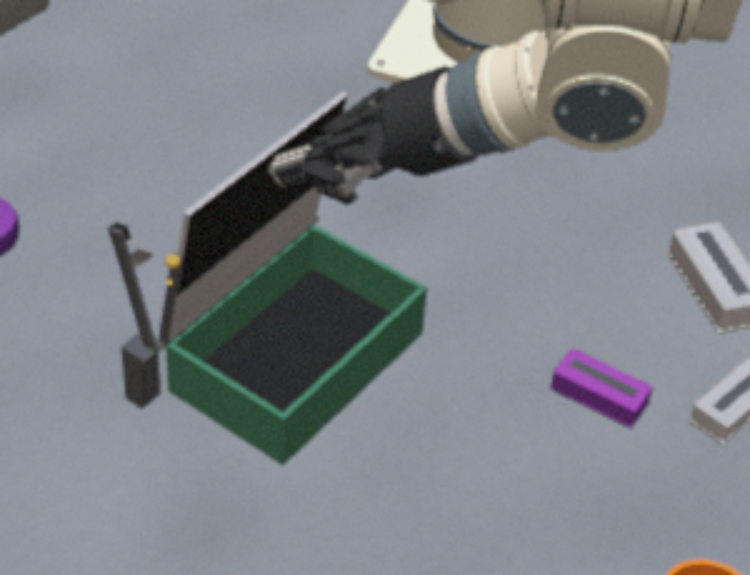

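Flap is nearly upright, fingertips on its lined side (280,165). Now I'll feel for the buffer in small steps.

>>> step_arm([
  [-2.5, -1.4, 3.4, 0, 0, 0],
  [-6, -3.2, 7, 0, 0, 0],
  [-9, -5, 10.6, 0, 0, 0],
  [-12.3, -6.7, 14.4, 0, 0, 0],
  [-15, -8.3, 18, 0, 0, 0],
  [-15, -8.3, 18, 0, 0, 0],
])

```text
clock: 5.08
eef_pos: [0.5209, -0.0687, 0.205]
orientation: [[-0.033, 0.998, 0.051], [0.572, 0.061, -0.818], [-0.819, 0.002, -0.573]]
ft_force: [1.4, 1.4, 0.7]
width: 0.002
```

```bash
cat >> h.py <<'E'
def nf(ths,a=35):
    s=bot.observe(); st(); d=np.array(s["eef_pos"])*1000-11*Rt(a)[:,0]-H
    th=np.degrees(np.arctan2(d[2],d@o)); th+=np.degrees(np.arcsin(3/np.hypot(d[2],d@o)))
    t=np.radians(th); n=-np.sin(t)*o+np.cos(t)*up
    print("theta %.1f  r %.0f  Fn %.2f"%(th,np.hypot(d[2],d@o),-np.array(s["ft_force"])@n))
    for q in ths: print(q,row(push(q,a),Rt(a)))
E
python3 -c "
from h import *
nf((91,92,93,94,95,96,98))"
```

```text
5.08 tcp [520.9 -68.7 205. ] z [ 0.051 -0.818 -0.573] q [ 0.17  0.35 -0.26  1.12 -0.95  1.76] F [1.37 1.38 0.7 ] w 0.0
theta 90.0  r 150  Fn 1.71
91 [-1.4, -0.9, 2.1, -0.0, 0.0, -0.2]
92 [-2.8, -1.8, 4.1, -0.0, 0.0, -0.2]
93 [-4.2, -2.7, 6.1, -0.0, 0.0, -0.2]
94 [-5.5, -3.6, 8.2, -0.0, 0.0, -0.2]
95 [-6.8, -4.4, 10.3, -0.0, 0.0, -0.2]
96 [-8.1, -5.3, 12.4, -0.0, 0.0, -0.2]
98 [-10.4, -7.1, 16.8, -0.0, 0.0, -0.2]
```

>>> step_arm([
  [-1.4, -0.9, 2.1, 0, 0, 0],
  [-2.8, -1.8, 4.1, 0, 0, 0],
  [-4.2, -2.7, 6.1, 0, 0, 0],
  [-5.5, -3.6, 8.2, 0, 0, 0],
  [-5.5, -3.6, 8.2, 0, 0, 0],
])

```text
clock: 5.7
eef_pos: [0.5179, -0.0789, 0.2048]
orientation: [[-0.033, 0.998, 0.051], [0.572, 0.061, -0.818], [-0.819, 0.002, -0.573]]
ft_force: [1.7, 1.8, 0.9]
width: 0.002
```

```bash
python3 -c "
from h import *
nf((95,96,97,98,99))"
```

```text
5.7 tcp [517.9 -78.9 204.8] z [ 0.051 -0.818 -0.573] q [ 0.15  0.33 -0.28  1.09 -0.95  1.73] F [1.68 1.76 0.93] w 0.0
theta 94.1  r 150  Fn 2.23
95 [-1.2, -0.8, 2.0, -0.0, 0.0, -0.2]
96 [-2.5, -1.6, 4.1, -0.0, 0.0, -0.2]
97 [-3.7, -2.5, 6.3, -0.0, 0.0, -0.2]
98 [-4.8, -3.4, 8.4, -0.0, 0.0, -0.2]
99 [-6.0, -4.3, 10.6, -0.0, 0.0, -0.2]
```

>>> step_arm([
  [-1.2, -0.8, 2, 0, 0, 0],
  [-2.5, -1.6, 4.1, 0, 0, 0],
  [-3.7, -2.5, 6.3, 0, 0, 0],
  [-4.8, -3.4, 8.4, 0, 0, 0],
  [-4.8, -3.4, 8.4, 0, 0, 0],
])

```text
clock: 6.32
eef_pos: [0.5149, -0.089, 0.2039]
orientation: [[-0.033, 0.998, 0.05], [0.572, 0.06, -0.818], [-0.819, 0.002, -0.573]]
ft_force: [0.9, 1.6, 0.9]
width: -0.001
```

```bash
python3 -c "
from h import *
nf((99,100,101,102,103))"
```

```text
6.33 tcp [514.9 -89.  203.9] z [ 0.05  -0.818 -0.573] q [ 0.13  0.32 -0.3   1.05 -0.96  1.7 ] F [0.94 1.59 0.92] w -0.0
theta 98.1  r 150  Fn 1.90
99 [-1.0, -0.7, 2.1, -0.1, 0.0, -0.2]
100 [-2.1, -1.6, 4.3, -0.1, 0.0, -0.2]
101 [-3.2, -2.5, 6.5, -0.1, 0.0, -0.2]
102 [-4.2, -3.4, 8.8, -0.1, 0.0, -0.2]
103 [-5.1, -4.2, 11.0, -0.1, 0.0, -0.2]
```

>>> step_arm([
  [-1, -0.7, 2.1, 0, 0, 0],
  [-2.1, -1.6, 4.3, 0, 0, 0],
  [-3.2, -2.5, 6.5, 0, 0, 0],
  [-4.2, -3.4, 8.8, 0, 0, 0],
  [-4.2, -3.4, 8.8, 0, 0, 0],
])

```text
clock: 6.95
eef_pos: [0.5122, -0.0987, 0.2025]
orientation: [[-0.033, 0.998, 0.051], [0.573, 0.06, -0.818], [-0.819, 0.003, -0.574]]
ft_force: [1.0, 4.0, 2.3]
width: 0.001
```

```bash
python3 -c "
from h import *
nf((103,104,105,106,107))"
```

```text
6.95 tcp [512.2 -98.7 202.5] z [ 0.051 -0.818 -0.574] q [ 0.12  0.31 -0.32  1.02 -0.96  1.67] F [1.02 3.96 2.3 ] w 0.0
theta 102.0  r 150  Fn 4.48
103 [-0.9, -1.0, 2.4, -0.0, 0.0, -0.2]
104 [-1.8, -1.8, 4.7, -0.0, 0.0, -0.2]
105 [-2.7, -2.7, 7.0, -0.0, 0.0, -0.2]
106 [-3.5, -3.6, 9.3, -0.0, 0.0, -0.2]
107 [-4.3, -4.4, 11.6, -0.0, 0.0, -0.2]
```

Force is rising (4.5 N): bump or buffer. From here I take 1° steps.

>>> step_arm([
  [-0.5, -0.5, 1.2, 0, 0, 0],
  [-0.9, -1, 2.4, 0, 0, 0],
  [-0.9, -1, 2.4, 0, 0, 0],
])

```text
clock: 7.32
eef_pos: [0.5116, -0.1009, 0.202]
orientation: [[-0.032, 0.998, 0.052], [0.573, 0.061, -0.817], [-0.819, 0.003, -0.574]]
ft_force: [0.8, 5.9, 3.4]
width: -0.003
```

```bash
python3 -c "
from h import *
nf((104,105,106,107))"
```

```text
7.33 tcp [ 511.6 -100.9  202. ] z [ 0.052 -0.817 -0.574] q [ 0.11  0.31 -0.32  1.01 -0.96  1.66] F [0.84 5.93 3.4 ] w -0.0
theta 102.9  r 150  Fn 6.54
104 [-0.9, -1.1, 2.6, 0.0, -0.0, -0.2]
105 [-1.8, -2.0, 4.9, 0.0, -0.0, -0.2]
106 [-2.6, -2.8, 7.2, 0.0, -0.0, -0.2]
107 [-3.4, -3.7, 9.6, 0.0, -0.0, -0.2]
```

>>> step_arm([
  [-0.5, -0.5, 1.3, 0, 0, 0],
  [-0.9, -1.1, 2.6, 0, 0, 0],
  [-0.9, -1.1, 2.6, 0, 0, 0],
])

```text
clock: 7.7
eef_pos: [0.5104, -0.1038, 0.2011]
orientation: [[-0.032, 0.998, 0.051], [0.573, 0.061, -0.817], [-0.819, 0.003, -0.574]]
ft_force: [0.5, 0.2, 0.1]
width: 0.0
```

```bash
python3 -c "
from h import *
nf((105,106,107))"
```

```text
7.7 tcp [ 510.4 -103.8  201.1] z [ 0.051 -0.817 -0.574] q [ 0.11  0.31 -0.33  1.   -0.96  1.65] F [0.46 0.24 0.07] w 0.0
theta 104.1  r 150  Fn 0.37
105 [-0.9, -0.5, 2.1, -0.0, -0.0, -0.2]
106 [-1.7, -1.4, 4.4, -0.0, -0.0, -0.2]
107 [-2.5, -2.3, 6.7, -0.0, -0.0, -0.2]
```

Bump passed; carry on to the buffer.

>>> step_arm([
  [-0.9, -0.5, 2.1, 0, 0, 0],
  [-1.7, -1.4, 4.4, 0, 0, 0],
  [-1.7, -1.4, 4.4, 0, 0, 0],
])

```text
clock: 8.07
eef_pos: [0.5094, -0.1082, 0.2]
orientation: [[-0.032, 0.998, 0.052], [0.574, 0.061, -0.817], [-0.818, 0.004, -0.575]]
ft_force: [0.3, 8.2, 2.5]
width: 0.002
```

```bash
python3 -c "
from h import *
nf((107,108,109,110))"
```

```text
8.07 tcp [ 509.4 -108.2  200. ] z [ 0.052 -0.817 -0.575] q [ 0.1   0.3  -0.34  0.98 -0.96  1.63] F [0.26 8.24 2.5 ] w 0.0
theta 105.9  r 150  Fn 8.35
107 [-1.0, -1.0, 2.6, 0.0, -0.1, -0.2]
108 [-1.7, -1.9, 4.9, 0.0, -0.1, -0.2]
109 [-2.4, -2.7, 7.3, 0.0, -0.1, -0.2]
110 [-3.1, -3.6, 9.7, 0.0, -0.1, -0.2]
```

>>> step_arm([
  [-0.5, -0.5, 1.3, 0, 0, 0],
  [-1, -1, 2.6, 0, 0, 0],
  [-1, -1, 2.6, 0, 0, 0],
  [-1, -1, 2.6, 0, 0, 0],
])

```text
clock: 8.57
eef_pos: [0.5089, -0.1101, 0.1994]
orientation: [[-0.032, 0.998, 0.054], [0.575, 0.063, -0.816], [-0.818, 0.005, -0.576]]
ft_force: [-0.8, 13.8, 5.2]
width: -0.004
```

```bash
python3 -c "
from h import *
nf((107,107.5,108))"
```

```text
8.57 tcp [ 508.9 -110.1  199.4] z [ 0.054 -0.816 -0.576] q [ 0.09  0.3  -0.35  0.97 -0.96  1.62] F [-0.84 13.79  5.21] w -0.0
theta 106.7  r 150  Fn 13.94
107 [-0.4, -0.4, 0.7, 0.1, -0.1, -0.2]
107.5 [-0.7, -0.8, 1.9, 0.1, -0.1, -0.2]
108 [-1.1, -1.3, 3.0, 0.1, -0.1, -0.2]
```

>>> step_arm([
  [1, 1, -2.6, 0, 0, 0],
  [2, 2, -5.5, 0, 0, 0],
  [3.5, 3.5, -10, 0, 0, 0],
  [5, 5, -15, 0, 0, 0],
  [6, 6, -20, 0, 0, 0],
  [6, 6, -20, 0, 0, 0],
])

```text
clock: 9.32
eef_pos: [0.5138, -0.0896, 0.2061]
orientation: [[-0.032, 0.998, 0.054], [0.575, 0.063, -0.816], [-0.818, 0.005, -0.576]]
ft_force: [-0.3, 0.7, 0.2]
width: 0.002
```

```bash
python3 -c "
from h import *
nf(())
c=vision.capture('scene'); cv2.imwrite('pics/s3.png',cv2.resize(c['color'][130:330,200:460,::-1],None,fx=3,fy=3))"
```

```text
9.32 tcp [513.8 -89.6 206.1] z [ 0.054 -0.816 -0.576] q [ 0.13  0.31 -0.3   1.05 -0.95  1.69] F [-0.28  0.66  0.22] w 0.0
theta 98.3  r 152  Fn 0.58
```

View pics/s3.png

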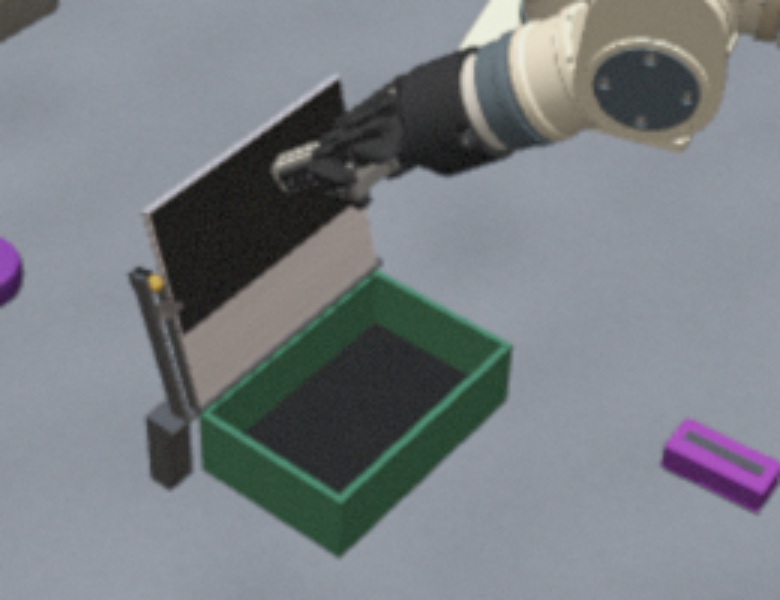

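```bash
cat >> h.py <<'E'
def Rd(az):
    t=np.radians(az); y=np.array([np.cos(t),np.sin(t),0]); z=-up; return np.c_[np.cross(y,z),y,z]
E
python3 -c "
from h import *
for f,p in ((0.,H+90*o),(0.6,H+190*o)):
    p[2]=250; R0=Ro.from_matrix(np.array(bot.observe()['orientation'])); w=(R0.inv()*Ro.from_matrix(Rd(65.2))).as_rotvec(); print(row(p,(R0*Ro.from_rotvec(f*w)).as_matrix()))
print(row([441,351,150],Rd(65.2)))"
```

```text
[19.5, 38.5, -103.7, -0.0, 0.0, -0.0]
[73.7, 72.7, -180.4, -17.5, 29.7, -34.1]
[301.5, -45.1, -331.3, -29.2, 49.5, -56.8]
```

>>> step_arm([
  [10, 20, -52, 0, 0, 0],
  [19.5, 38.5, -103.7, 0, 0, 0],
  [45, 55, -140, -3, 5, -5.7],
  [73.7, 72.7, -180, -6.5, 11, -12.6],
  [150, 30, -230, -10, 17, -19.5],
  [220, -10, -280, -14, 23, -26.5],
  [260, -30, -310, -18, 29, -33.5],
  [301.5, -45, -331, -21, 35, -40.5],
  [301.5, -45, -331, -25, 42, -48],
  [301.5, -45.1, -331.3, -29.2, 49.5, -56.8],
], jaw=75)

```text
clock: 10.62
eef_pos: [0.4389, 0.3532, 0.149]
orientation: [[-0.902, 0.431, 0.009], [0.431, 0.902, -0.014], [-0.015, -0.009, -1.0]]
ft_force: [1.0, -0.3, -0.6]
width: 0.749
```

```bash
python3 -c "
from h import *
st(); print(row([441,351,150],Rd(65.2)))
for n in ('scene','side'):
    c=vision.capture(n); P=cloud(c).reshape(-1,3)*1000; d=P-H; u=d@o; w=d@by
    Q=np.c_[u,P[:,2]][(abs(w)<80)&(u<30)&(u>-140)&(P[:,2]>90)&(P[:,2]<230)]
    k=np.polyfit(Q[:,1],Q[:,0],1); print(n,len(Q),'flap deg',90-np.degrees(np.arctan(k[0])),'zmax',Q[:,1].max())"
```

```text
10.62 tcp [438.9 353.2 149. ] z [ 0.009 -0.014 -1.   ] q [ 0.54  0.32 -0.11  1.14 -0.02  0.98] F [ 0.97 -0.29 -0.63] w 0.75
[-2.9, -1.1, -0.9, -0.5, 0.8, -0.7]
scene 3272 flap deg 103.9647683973453 zmax 227.63776857016927
side 1755 flap deg 103.99858622313916 zmax 228.27246161340494
```

The flap stands at 104° on its own in both views. Next I check the cover with the wrist camera, numerically.

```bash
python3 -c "
from h import *
c=vision.capture('wrist'); P=cloud(c)*1000; cv2.imwrite('pics/w1.png',c['color'][:,:,::-1])
for lo in (18,21):
    m=(P[...,2]>lo)&(P[...,2]<32)&(np.hypot(P[...,0]-441,P[...,1]-351)<70)&(c['depth']>0)
    _,l,s,ce=cv2.connectedComponentsWithStats(m.astype(np.uint8)); b=1+s[1:,4].argmax(); Q=P[l==b]
    print(s[b],rect(Q[:,:2]/1000),np.median(Q[:,2]))
print(row([441,351,150],Rd(65.2)))"
```

```text
[ 290  154   58  119 6403] [439.6 351.   36.1  79.8  65.7] 26.52371275389438
[ 290  155   58  118 6361] [439.6 351.   36.1  79.8  65.7] 26.533110844397793
[1.1, 0.7, 0.1, -0.6, 1.2, -1.5]
```

View pics/w1.png

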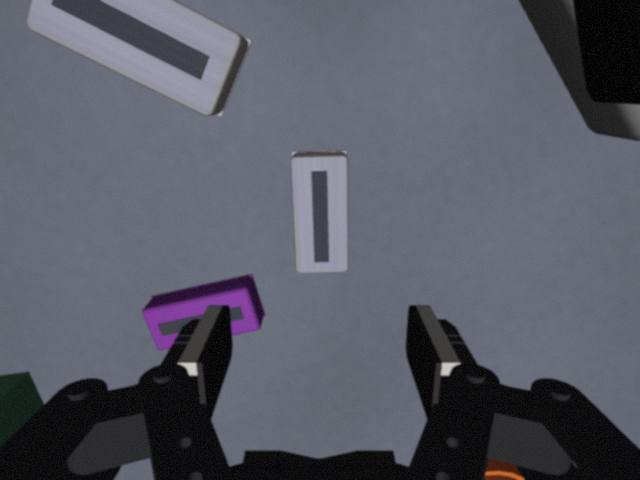

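```bash
python3 -c "
from h import *
print(row([440,351,40],Rd(65.5)),row([440,351,6],Rd(65.5)))"
```

```text
[4.2, 1.4, 110.0, -0.6, 1.2, -1.8] [4.9, 1.8, 144.0, -0.6, 1.2, -1.8]
```

>>> step_arm([
  [3, 1, 50, -0.6, 1.2, -1.8],
  [4.2, 1.4, 90, -0.6, 1.2, -1.8],
  [4.4, 1.5, 118, -0.6, 1.2, -1.8],
  [4.7, 1.7, 132, -0.6, 1.2, -1.8],
  [4.9, 1.8, 140, -0.6, 1.2, -1.8],
  [4.9, 1.8, 144, -0.6, 1.2, -1.8],
  [4.9, 1.8, 144, -0.6, 1.2, -1.8],
])

```text
clock: 11.65
eef_pos: [0.4403, 0.3512, 0.0065]
orientation: [[-0.91, 0.414, -0.0], [0.414, 0.91, -0.0], [0.0, -0.0, -1.0]]
ft_force: [0.9, -0.7, 0.2]
width: 0.746
```

>>> step_arm([
  [0, 0, 0, 0, 0, 0],
  [0, 0, 0, 0, 0, 0],
  [0, 0, 0, 0, 0, 0],
  [0, 0, 0, 0, 0, 0],
  [0, 0, 0, 0, 0, 0],
  [0, 0, 0, 0, 0, 0],
], jaw=20, squeeze=25)

```text
clock: 12.4
eef_pos: [0.4407, 0.3513, 0.0073]
orientation: [[-0.91, 0.414, 0.001], [0.414, 0.91, 0.0], [-0.001, 0.001, -1.0]]
ft_force: [0.3, -0.5, 6.4]
width: 0.413
```

```bash
python3 -c "
from h import *
st()"
```

```text
12.4 tcp [440.7 351.3   7.3] z [ 0.001  0.    -1.   ] q [ 0.52  0.44 -0.32  0.81 -0.    0.95] F [ 0.29 -0.52  6.39] w 0.41
```

>>> step_arm([
  [0, 0, -10, 0, 0, 0],
  [0, 0, -35, 0, 0, 0],
  [0, 0, -75, 0, 0, 0],
  [0, 0, -120, 0, 0, 0],
  [0, 0, -150, 0, 0, 0],
  [0, 0, -150, 0, 0, 0],
])

```text
clock: 13.15
eef_pos: [0.4415, 0.3518, 0.1601]
orientation: [[-0.91, 0.414, 0.005], [0.414, 0.91, 0.003], [-0.004, 0.005, -1.0]]
ft_force: [-0.3, 0.7, -0.9]
width: 0.415
```

```bash
python3 -c "
from h import *
st(); p=H+73*o; print(p)
for z in (157,): p[2]=z; print(row(p,Rd(73.6)))
c=vision.capture('wrist'); cv2.imwrite('pics/w2.png',c['color'][:,:,::-1])
P=cloud(c)*1000; T=np.array(bot.observe()['eef_pos'])*1000; R=np.array(bot.observe()['orientation']); Q=(P-T)@R
m=(abs(Q[...,1])<15)&(abs(Q[...,0])<60)&(Q[...,2]>-30)&(Q[...,2]<25); q=Q[m]; print(len(q),np.percentile(q[:,0],[1,99]),np.percentile(q[:,2],[5,50,95]))"
```

```text
13.15 tcp [441.5 351.8 160.1] z [ 0.005  0.003 -1.   ] q [ 0.52  0.31 -0.09  1.17 -0.    0.95] F [-0.26  0.68 -0.92] w 0.42
[541.1079  -7.8711  64.    ]
[-239.7, -286.1, 2.6, 0.3, 0.2, -8.1]
20040 [-37.150077    40.19815451] [-22.24309425 -21.08507905 -12.01848913]
```

View pics/w2.png

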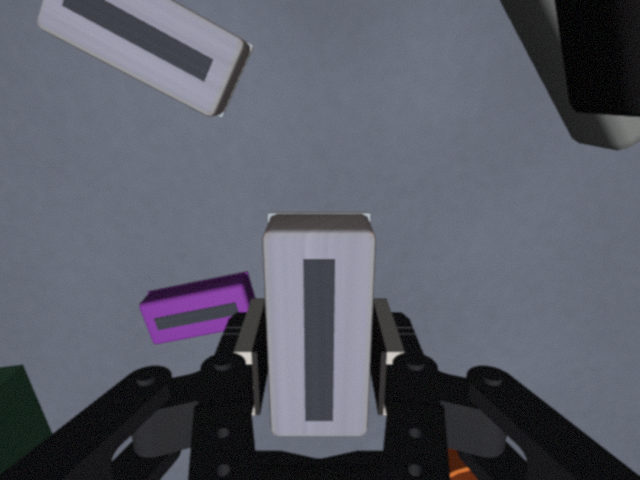

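Held flat, slot up, centred at (318,330). Before lowering, I check how the forearm would clear the open flap.

```bash
python3 -c "
from h import *
s=bot.observe(); T=np.array(s['eef_pos'])*1000; q=s['joints'][0]; r=np.array([np.cos(q),np.sin(q)]); l=np.array([-np.sin(q),np.cos(q)])
A=np.concatenate([cloud(vision.capture(n)).reshape(-1,3)*1000 for n in ('scene','side')])
D=A-T; X=np.c_[D[:,:2]@r,D[:,:2]@l,D[:,2]]; X=X[(D[:,2]>30)&(D[:,2]<500)&(X[:,0]>-350)&(X[:,0]<150)&(abs(X[:,1])<220)]
print('TCP in arm frame',T[:2]@r,T[:2]@l)
for a in range(-220,220,40):
    Z=X[(X[:,1]>=a)&(X[:,1]<a+40)]
    print(a,[ (b,len(w),int(np.percentile(w[:,2],1)),int(w[:,2].max())) for b in range(-350,150,100) for w in [Z[(Z[:,0]>=b)&(Z[:,0]<b+100)]] if len(w)>8])"
```

```text
TCP in arm frame 557.4950079251415 83.54823134800513
-220 []
-180 []
-140 []
-100 [(-350, 376, 453, 499), (-250, 489, 430, 499)]
-60 [(-350, 112, 438, 497), (-250, 310, 406, 499), (-150, 1963, 86, 494), (-50, 8258, 53, 458)]
-20 [(-150, 280, 302, 465), (-50, 6476, 39, 458)]
20 [(-150, 122, 287, 464), (-50, 2722, 56, 458), (50, 99, 70, 404)]
60 [(-350, 29, 410, 444)]
100 []
140 []
180 []
```

```bash
python3 -c "
from h import *
s=bot.observe(); T=np.array(s['eef_pos'])*1000; q=s['joints'][0]; r=np.array([np.cos(q),np.sin(q)]); l=np.array([-np.sin(q),np.cos(q)])
A=np.concatenate([cloud(vision.capture(n)).reshape(-1,3)*1000 for n in ('scene','side')])
D=A-T; X=np.c_[D[:,:2]@r,D[:,:2]@l,D[:,2]]; X=X[(D[:,2]>30)&(D[:,2]<480)&(X[:,0]>-150)&(X[:,0]<150)&(abs(X[:,1])<220)]
for h in range(30,480,30):
    w=X[(X[:,2]>=h)&(X[:,2]<h+30)]
    if len(w)>8: print(h,len(w),np.percentile(w[:,0],[1,99]).round(),np.percentile(w[:,1],[1,99]).round())
p=H+73*o
for z in (160,60): p[2]=z; print(row(p,Rd(73.6)))"
```

```text
30 431 [-46.  45.] [-37.  26.]
60 634 [-55.  55.] [-44.  28.]
90 891 [-57.  58.] [-46.  44.]
120 604 [-40.  39.] [-37.  29.]
150 957 [-40.  38.] [-38.  32.]
180 755 [-39.  38.] [-37.  27.]
210 898 [-39.  38.] [-37.  29.]
240 856 [-46.  45.] [-38.  30.]
270 1376 [-48.  46.] [-44.  42.]
300 1698 [-47.  46.] [-43.  41.]
330 1532 [-46.  44.] [-47.  38.]
360 1628 [-76.  48.] [-50.  43.]
390 2413 [-138.   50.] [-55.  44.]
420 3671 [-143.   42.] [-58.  44.]
450 1601 [-146.  -11.] [-59.  44.]
[-240.7, -284.7, -3.8, -0.1, -0.0, -8.1]
[-240.7, -284.6, 96.2, -0.1, -0.0, -8.1]
```

Clear: the forearm stays 360 mm above the TCP. Move over the tray.

>>> step_arm([
  [-35, -42, -2, 0, 0, -2],
  [-75, -89, -4, 0, 0, -4],
  [-113, -134, -4, 0, 0, -6],
  [-152, -180, -4, 0, 0, -8.1],
  [-190, -225, -4, 0, 0, -8.1],
  [-220, -260, -4, 0, 0, -8.1],
  [-240.7, -284.7, -4, 0, 0, -8.1],
  [-240.7, -284.7, -4, 0, 0, -8.1],
  [-240.7, -284.7, -4, 0, 0, -8.1],
])

```text
clock: 14.52
eef_pos: [0.5406, -0.0076, 0.1595]
orientation: [[-0.959, 0.282, -0.002], [0.282, 0.959, -0.0], [0.002, -0.001, -1.0]]
ft_force: [-0.1, 0.8, -1.8]
width: 0.418
```

```bash
python3 -c "
from h import *
st(); p=H+73*o; p[2]=24; print(row(p,Rd(73.6)))
c=vision.capture('scene'); P=cloud(c).reshape(-1,3)*1000; d=P-H; u=d@o; w=d@by
for k in ((u>-20)&(u<150)&(abs(w)<110)&(P[:,2]>40)&(P[:,2]<62),(u>5)&(u<122)&(abs(w)<92)&(P[:,2]<20)): print(np.percentile(u[k],[1,50,99]).round(),np.percentile(w[k],[1,50,99]).round(),np.median(P[k,2]).round(1))"
```

```text
14.53 tcp [540.6  -7.6 159.5] z [-0.002 -0.    -1.   ] q [-0.17  0.28 -0.14  1.16 -0.    0.12] F [-0.15  0.75 -1.81] w 0.42
[-0.9, -0.0, 135.5, -0.0, -0.1, 0.0]
[ -1.  82. 129.] [-100.   28.  102.] 52.9
[ 6. 52. 97.] [-91. -12.  61.] 9.9
```

>>> step_arm([
  [0, 0, 40, 0, 0, 0],
  [-0.5, 0, 80, 0, 0, 0],
  [-0.9, 0, 110, 0, 0, 0],
  [-0.9, 0, 126, 0, 0, 0],
  [-0.9, 0, 135.5, 0, 0, 0],
  [-0.9, 0, 135.5, 0, 0, 0],
])

```text
clock: 15.32
eef_pos: [0.5409, -0.0067, 0.024]
orientation: [[-0.96, 0.28, -0.003], [0.28, 0.96, -0.0], [0.003, -0.001, -1.0]]
ft_force: [0.9, -0.5, -0.4]
width: 0.412
```

>>> step_arm([
  [0, 0, 1, 0, 0, 0],
  [0, 0, 2, 0, 0, 0],
  [0, 0, 3, 0, 0, 0],
  [0, 0, 4, 0, 0, 0],
  [0, 0, 4, 0, 0, 0],
])

```text
clock: 15.95
eef_pos: [0.5408, -0.0068, 0.02]
orientation: [[-0.96, 0.281, -0.003], [0.281, 0.96, -0.0], [0.003, -0.001, -1.0]]
ft_force: [0.6, 0.1, -2.3]
width: 0.415
```

>>> step_arm([
  [0, 0, 0.7, 0, 0, 0],
  [0, 0, 1.4, 0, 0, 0],
  [0, 0, 2, 0, 0, 0],
  [0, 0, 2, 0, 0, 0],
])

```text
clock: 16.45
eef_pos: [0.5408, -0.0068, 0.0183]
orientation: [[-0.96, 0.281, -0.003], [0.281, 0.96, -0.0], [0.002, -0.001, -1.0]]
ft_force: [-1.8, 0.3, 3.9]
width: 0.415
```

Touched down at the expected height with a light force; release.

>>> step_arm([
  [0, 0, 0, 0, 0, 0],
  [0, 0, 0, 0, 0, 0],
  [0, 0, 0, 0, 0, 0],
  [0, 0, 0, 0, 0, 0],
], jaw=56)

```text
clock: 16.95
eef_pos: [0.5408, -0.0068, 0.0182]
orientation: [[-0.96, 0.281, -0.003], [0.281, 0.96, -0.0], [0.002, -0.001, -1.0]]
ft_force: [-0.4, 0.6, -0.7]
width: 0.56
```

>>> step_arm([
  [0, 0, -8, 0, 0, 0],
  [0, 0, -25, 0, 0, 0],
  [0, 0, -60, 0, 0, 0],
  [0, 0, -110, 0, 0, 0],
  [0, 0, -160, 0, 0, 0],
  [0, 0, -200, 0, 0, 0],
  [0, 0, -240, 0, 0, 0],
  [0, 0, -240, 0, 0, 0],
])

```text
clock: 17.95
eef_pos: [0.5424, -0.0069, 0.2618]
orientation: [[-0.96, 0.28, 0.003], [0.28, 0.96, -0.001], [-0.003, -0.0, -1.0]]
ft_force: [0.1, -0.9, -0.2]
width: 0.561
```

>>> step_arm([
  [0, 50, 0, 0, 0, 0],
  [0, 110, 0, 0, 0, 0],
  [0, 160, 0, 0, 0, 0],
  [0, 200, 0, 0, 0, 0],
  [0, 200, 0, 0, 0, 0],
])

```text
clock: 18.58
eef_pos: [0.5984, 0.1876, 0.2603]
orientation: [[-0.961, 0.277, 0.001], [0.277, 0.961, -0.001], [-0.002, -0.001, -1.0]]
ft_force: [-0.5, -0.3, -1.0]
width: 0.559
```

```bash
python3 -c "
from h import *
st()
for n in ('scene','side'):
    c=vision.capture(n); cv2.imwrite('pics/f_%s.png'%n,c['color'][:,:,::-1]); P=cloud(c).reshape(-1,3)*1000; d=P-H; u=d@o; w=d@by
    Q=np.c_[u,P[:,2]][(abs(w)<80)&(u<30)&(u>-140)&(P[:,2]>90)&(P[:,2]<230)]
    k=np.polyfit(Q[:,1],Q[:,0],1); print(n,'flap deg',90-np.degrees(np.arctan(k[0])))
    m=(u>8)&(u<120)&(abs(w)<90)&(P[:,2]>32)&(P[:,2]<44); print('cover',m.sum(),rect(np.c_[u,w][m]/1000),np.percentile(P[m,2],[10,50,90]))
    for k,(x,y) in dict(purp=(472,240),big=(297,306),cup=(687,371)).items():
        m=(np.hypot(P[:,0]-x,P[:,1]-y)<75)&(P[:,2]>12)&(P[:,2]<80); print(k,rect(P[m][:,:2]/1000))
"
```

```text
18.57 tcp [598.4 187.6 260.3] z [ 0.001 -0.001 -1.   ] q [ 0.17  0.39  0.29  1.47 -0.    0.45] F [-0.47 -0.35 -1.  ] w 0.56
scene flap deg 103.91544275708874
cover 438 [75.7 -1.2 82.1 37.8 89.6] [33.32898291 35.87973443 38.57124027]
purp [472.3 241.6  80.9  41.1  76.2]
big [296.9 306.5 117.2  54.1  38.1]
cup [687.8 371.1  70.9  71.5  51.3]
side flap deg 104.00558251304491
cover 2 [119.1 -47.    3.1   0.  105.6] [33.11664994 34.45388591 35.79112188]
purp [469.  239.3  87.5  39.   79.5]
big [293.8 305.1 119.1  53.5  37.8]
cup [686.7 371.6  81.6  68.9  52.6]
```

View pics/f_scene.png

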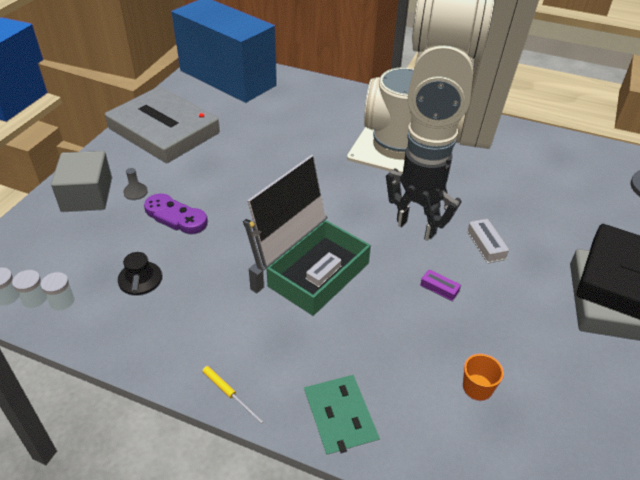

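The picture shows the cover flat in the tray, slot up (323,267). The flap is open at (288,205), the other things are where they were, and the robot is clear.

```bash
python3 -c "
from workcell import bot
print(bot.finish_job())"
```

```text
the job is handed in; nothing more can be done
None
```

I pushed the flap open until the stay caught it, laid the chrome cover in the recess, and handed the job in at about 19 s of the 67 s allowed.

- **Flap:** I lifted it with the closed, slanting fingers and felt the catch bump at about 103° (about 6.5 N). I then pressed it onto the buffer to about 14 N, the highest force I read on it. It stands on its own at 104° in both camera views, before and after placing the cover.
- **Cover:** I took the smaller bright block (measured 36 x 80 mm). I set it down with about 4–6 N of contact force and let go. The scene camera shows it flat and slot up on the mat, about 11 mm toward the lip from the tray's middle, with its top at about 36 mm against an expected 37 mm.
- **Other things:** The purple block, the larger bright block and the cup measured the same as before, within noise. I checked the controller shell and the vise only by eye, and they look unmoved. The robot was clear of everything at hand-in.
- **Check that failed:** The side camera could not see the cover behind the tray wall, so its position rests on the scene camera alone.
- **Worth knowing:** The wrist read about 6 N upward while gripping the cover, probably the fingertips brushing the counter.

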